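# Pack the carry caddy, click up its handles and carry it to the board

## Robot

A 6-joint arm with a two-finger parallel gripper is mounted at the origin on a cart in front of the work surface, level with it; the furniture and walls round the work are solid. World frame = base frame: x ahead of the robot, y to its left, z up, the work surface at z = 0. Lengths are in m, angles in rad, forces in N, time in s.
With the tool pointing down it reaches from about 0.35 to 0.775 m from the base axis. Payload 7.3 kg.
Tool frame: the origin (TCP) lies at the very end of the fingers, on their centre line; the grasp point (between the pads) lies 19 mm behind it (robot.hold_point_z is the distance from the TCP to the grasp point, in m); z points along the fingers, y is the direction in which the jaws open and shut (so a half turn about z gives the same grasp; the last joint's range is limited). The gripper opens to 92 mm and grips with 3 to 60 N. Pads are 19 mm wide; open, the fingers measure 130 mm over their backs; the gripper's body (75 mm by 190 mm) begins 47 mm behind the grasp point.
Start: joints at [1.027, 0.342, 1.524, -0, 1.275, -0.146], TCP at [0.203, 0.484, 0.227] pointing down, gripper open.
Joint ranges: [-2.53, 2.53], [-0.77, 2.02], [0.04, 2.7], [-1, 4.14], [0.28, 2.66], [-3.11, 3.11]. Speed limits (rad/s): [2.57, 2.57, 3.14, 3.14, 3.14, 3.14].

## Interface

Orientations are given as [roll, pitch, yaw] about the fixed x, y, z axes, in that order (R = Rz(yaw) Ry(pitch) Rx(roll)).
In Python, from cell import monitor, viewer, robot gives the robot as it stands.
- The arm moves only by the tool move_arm, never from a script. Its argument "deltas" is a list of rows, each an object of numbers: "x", "y", "z": the shift along the tool's x, y, z in m; "wx", "wy", "wz": the turn, a rotation vector about the tool's x, y, z in degrees; "hand": the opening, from 0 (shut) to 1 (fully open). In form: [{"x": .., "y": .., "z": .., "wx": .., "wy": .., "wz": .., "hand": ..}, ...]. A call has 1 to 8 rows; each row is the pose to reach, as a shift and turn from the pose commanded when the call began, along the tool's axes at that moment; what a row does not reach only later rows make up. A row lasts 1/8 s, in which the tool goes at most 62.5 mm and 10.7 degrees, less where a joint would pass 70% of its speed; a pose out of reach is approached as far as the arm can. A call with a gripper value outside its range is refused whole. The fingers move at their own pace and stop on an object; "grip_force" is the grip in N (left out, the last holds). Time passes only in rows, so rows that repeat a pose let the fingers close. It gives the time, the measured TCP pose, the force and the opening at its end, in the units of the state.
- monitor.observe(): the state, without advancing time (a new reading comes with each control period).
- viewer.read_camera(name): name is "side" or "top"; returns the picture (420x560x3 uint8, red, green, blue); there is no depth.
- viewer.camera_params(name): a dict with "camera_matrix" (3x3 intrinsics, pixels), "R" (3x3) and "t" (3): a world point X has camera coordinates R X + t. Camera axes: x right, y down, z forward; pixel columns grow to the right and rows downward; lengths in m; the calibration is good to about 2 mm. A picture is of the moment at which its call begins. camera_params takes no time and is no camera call.
- robot.hand_in(): hands the job in, once; it reports no verdict.
The state is a dict: "time": time; "qpos": joint angles; "qvel": joint speeds; "joint_efforts": joint torques, N m; "tool_pos": TCP position; "tool_rot": TCP orientation; "contact_force": force on the tool from outside, world axes, zero at the start; "torque": the same for the moment, N m; "opening": finger opening in m.
Only numpy, scipy, OpenCV 4.12 (cv2) and the standard library are available. Lean on these libraries where they do the work, as an engineer would, in place of code of your own. Each camera call takes 0.05 s, during which the arm holds its last target. There are 200 camera calls.

## Task

Pack the lunch caddy: first stand the tall tin upright inside the wooden caddy. Then swing both of the caddy's folded wire handles up until each clicks home upright, lift the caddy by the two handles together, keeping it level, and set it down on the chopping board. Leave the handles clicked up and the tin standing inside, and do not shift or knock over the flat tin or the small jars and egg cup at the back.

Things in the scene. Friction and masses are not known exactly. Their poses are not given: they have to be found in the camera images.
- caddy: Loose open tray of pale wood, 140 (x) x 130 (y) x 50 mm high, walls and floor 8 mm thick, 0.4 kg; origin at the centre of its underside. Two wire U handles (162 mm over the arms) hinge about lines along its x, 50 mm up, at y = +23 mm (handle_a) and -23 mm (handle_b). Folded they lie out over the +y and -y walls; upright their grips stand parallel, 46 mm apart, 135 mm up.
- handle_a (a joint): Angle (rad) of the handle on the caddy's +y side. 0 = folded, arms sloping outward 15 degrees above level; grows as it swings up; 1.309 = upright at its end stop. Arms 85 mm from hinge to grip. A spring detent resists from 0.8 to 1.1 rad (about 3 N at the grip); past that it pulls the handle into the upright stop.
- handle_b (a joint): The same for the handle on the caddy's -y side (0 folded, 1.309 upright and clicked home).
- handle_a_grip (a point): Centre of handle_a's round wooden grip, a bar 12 mm in diameter and 80 mm long, along the caddy's x axis. Folded it is about 72 mm above the worktop and 105 mm from the caddy's middle line, 40 mm out from the wall.
- handle_b_grip (a point): The same for handle_b, on the caddy's -y side.
- tin: The tall tin: loose upright round food tin, 57 mm in diameter, 72 mm tall; origin at the centre of its underside, z up.
- flat_tin: The low wide tin, a bystander: 86 mm in diameter, 40 mm tall; origin at the centre of its underside. It and the tall tin stand at the right; which is nearer the robot varies.
- board: Wooden chopping board lying fixed on the worktop to the left, 180 (its x) x 260 (its y) x 22 mm thick; origin at the centre of its underside, top face at 22 mm.
- jam_jar: Jam jar standing at the back, a bystander, 62 mm in diameter, 86 mm tall; origin at the centre of its underside.
- spice_1: Spice jar standing at the back, a bystander, 41 mm in diameter, 105 mm tall; origin at the centre of its underside.
- spice_2: The second spice jar standing at the back, same size as the first; origin at the centre of its underside.
- egg_cup: Egg cup standing at the back right, a bystander, 41 mm in diameter, 48 mm tall; origin at the centre of its underside.

How it is judged:
By the outcome, as a careful person would: the job done as asked, in the order asked, and still so for the second after the job is handed in, with the robot touching nothing.
It also fails if it takes over 61 s, if anything falls off the work surface, if the arm or the gripper's body presses on something with over 40 N, if the wrist force passes 120 N, or if a joint passes its speed limit or range.

## Working session

There is one attempt and no reset: what is moved stays moved. The work goes in short steps, Python scripts to look and compute and a tool call to move; the robot and the scene stay as the last step left them, time stands still between calls to the robot, and variables do not carry over. Pictures are saved under pics/ and viewed, about 8 in all and at most 12, crops included, and the job is handed in when it is done.

Besides the shell and the picture viewer there is one more tool, called as name([rows], argument=value, ...), one row to a line, values as JSON. move_arm: Moves the arm, as the interface text tells. Its arguments: {"type":"object","properties":{"deltas":{"type":"array","items":{"type":"object","properties":{"x":{"type":"number"},"y":{"type":"number"},"z":{"type":"number"},"wx":{"type":"number"},"wy":{"type":"number"},"wz":{"type":"number"},"hand":{"type":"number"}}}},"grip_force":{"type":"number"}},"required":["deltas"]}

```bash
ls; mkdir -p pics; python3 - <<'E'
from cell import monitor, viewer, robot
import cv2, numpy as np
print(monitor.observe())
for n in("top","side"):
    im=viewer.read_camera(n); cv2.imwrite(f"pics/{n}0.png",im[:,:,::-1])
    p=viewer.camera_params(n); print(n,p)
E
```

```text
pics
{'time': 0.0, 'qpos': array([ 1.02697449e+00,  3.42722888e-01,  1.52502988e+00, -1.36995418e-05,
        1.27538882e+00, -1.45991871e-01]), 'qvel': array([ 0.00049014, -0.00043197, -0.00191469, -0.00078578, -0.00189172,
       -0.00053051]), 'joint_efforts': array([-1.27843330e-03, -4.31239164e+01, -2.44216543e+01,  7.17010559e-02,
        5.58729633e-02, -1.11379027e-04]), 'tool_pos': array([0.20315925, 0.4836526 , 0.22604039]), 'tool_rot': array([-3.14005829e+00, -2.12368694e-04,  2.74376652e+00]), 'contact_force': array([ 0.63765842, -0.70067193,  0.2860876 ]), 'torque': array([-0.03527111, -0.00692634, -0.02437065]), 'opening': 0.09188432836325734}
top {'camera_matrix': array([[436.12741073,   0.        , 280.50632185],
       [  0.        , 436.12741073, 205.37211556],
       [  0.        ,   0.        ,   1.        ]]), 'R': array([[ 0.01085062, -0.99993557, -0.0033338 ],
       [-0.98383013, -0.01007966, -0.17882024],
       [ 0.17877512,  0.0052202 , -0.98387611]]), 't': array([0.16574629, 0.60411384, 0.99800835])}
side {'camera_matrix': array([[495.3628084 ,   0.        , 285.32538512],
       [  0.        , 495.3628084 , 206.16536238],
       [  0.        ,   0.        ,   1.        ]]), 'R': array([[ 0.89686641, -0.44228171,  0.00418734],
       [-0.22361119, -0.46157012, -0.85845854],
       [ 0.38161326,  0.76898629, -0.51286587]]), 't': array([-0.43040942,  0.28353883,  0.93312538])}
```

View pics/top0.png

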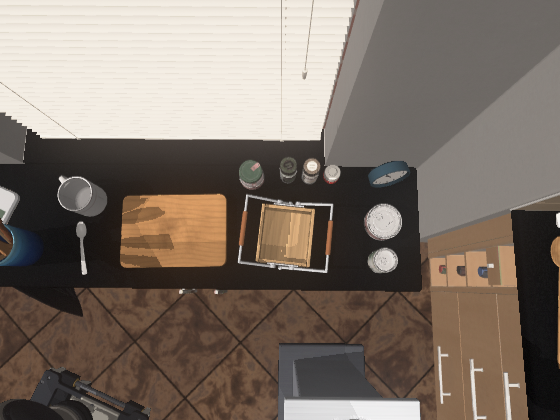

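View pics/side0.png

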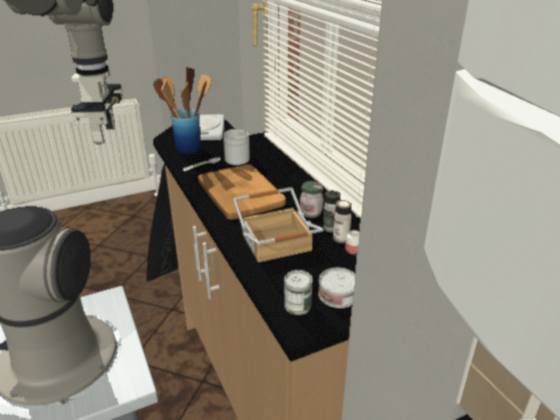

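The top view shows the board at about (173,231), the caddy at (286,235), the tall tin at (383,260) and the flat tin at (383,222). The bystanders sit at y≈170. Next I'll enlarge a crop for edge measurements.

```bash
cat > h.py <<'E'
import numpy as np, cv2
from cell import monitor, viewer, robot
def ray(n,u,v,z):
    "world point at height z seen at pixel u,v"
    p=viewer.camera_params(n);R,t=p["R"],p["t"]
    d=R.T@np.linalg.solve(p["camera_matrix"],[u,v,1.]);c=-R.T@t
    return c+d*(z-c[2])/d[2]
def proj(n,X):
    p=viewer.camera_params(n);q=p["camera_matrix"]@(p["R"]@np.asarray(X,float)+p["t"]);return q[:2]/q[2]
def crop(n,name,u0,v0,w,h,s):
    im=viewer.read_camera(n)[v0:v0+h,u0:u0+w,::-1]
    cv2.imwrite(f"pics/{name}.png",cv2.resize(im,None,fx=s,fy=s,interpolation=cv2.INTER_CUBIC))
E
python3 - <<'E'
from h import *
crop("top","top1",225,150,200,140,4)
for nm,u,v,z in [("caddy",286,235,.05),("tin",382,259,.072),("flat",383,221,.04),("board",173,230,.022),("jam",251,170,.086),("s1",288,163,.105),("egg",331,170,.048),("gripA",243,227,.072),("gripB",329,237,.072)]:
    print(nm,ray("top",u,v,z).round(3))
E
```

```text
caddy [0.531 0.158 0.05 ]
tin [ 0.475 -0.065  0.072]
flat [ 0.569 -0.077  0.04 ]
board [0.544 0.437 0.022]
jam [0.681 0.243 0.086]
s1 [0.694 0.155 0.105]
egg [0.693 0.049 0.048]
gripA [0.547 0.26  0.072]
gripB [0.525 0.058 0.072]
```

View pics/top1.png

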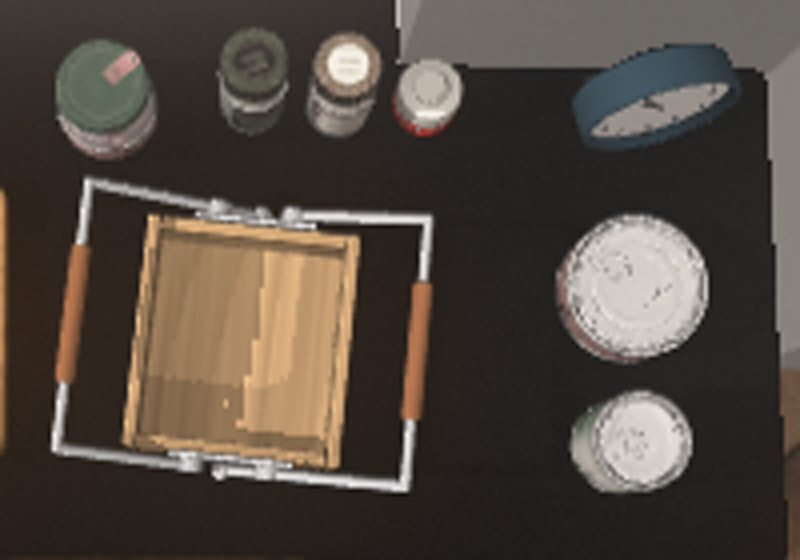

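```bash
python3 - <<'E'
from h import *
f=lambda a,b,z:ray("top",225+a/4-.37,150+b/4-.37,z)
C=[f(*p,.05) for p in[(150,215),(360,235),(340,468),(123,445)]]
print("corners",np.round(C,4).tolist(),np.mean(C,0).round(4))
print([np.linalg.norm(C[i]-C[(i+1)%4]).round(4) for i in range(4)])
d=[C[0]-C[3],C[1]-C[2]]; print("x-axis yaw",[np.degrees(np.arctan2(k[1],k[0])).round(1) for k in d])
g=[f(*p,.072) for p in[(80,247),(65,382),(424,283),(412,418)]];print("grips",np.round(g,4).tolist())
for i in(0,2):
  k=g[i]-g[i+1];print((g[i]+g[i+1])/2,np.linalg.norm(k),np.degrees(np.arctan2(k[1],k[0])))
h=[f(*p,.072) for p in[(90,182),(57,450),(430,218),(407,488)]];print("handle corners",np.round(h,4).tolist(),np.mean(h,0))
print("yaw",[np.degrees(np.arctan2(*(h[i]-h[i+1])[1::-1])).round(1) for i in(0,2)])
print("tin",f(643,440,.072),"r",[np.linalg.norm(f(596,440,.072)-f(691,440,.072))])
print("flat",f(635,284,.04),np.linalg.norm(f(561,284,.04)-f(708,284,.04)))
B=[ray("top",*p,.022) for p in[(124,195),(225,194),(226,266),(121,267)]];print("board",np.round(B,3).tolist(),np.mean(B,0))
for n,a,b,z in[("jam",103,85,.086),("s1",254,62,.105),("s2",347,65,.105),("egg",434,85,.048)]:print(n,f(a,b,z).round(3))
E
```

```text
corners [[0.6076, 0.2168, 0.05], [0.5966, 0.0894, 0.05], [0.4567, 0.1017, 0.05], [0.4689, 0.2302, 0.05]] [0.5325 0.1595 0.05  ]
[np.float64(0.1278), np.float64(0.1405), np.float64(0.1291), np.float64(0.1394)]
x-axis yaw [np.float64(-5.5), np.float64(-5.0)]
grips [[0.5839, 0.2568, 0.072], [0.5039, 0.2635, 0.072], [0.5644, 0.0534, 0.072], [0.4851, 0.0612, 0.072]]
[0.54386667 0.26018351 0.072     ] 0.08027313545691399 -4.800320991437027
[0.52475967 0.0573172  0.072     ] 0.07973637310696349 -5.571746701475151
handle corners [[0.6232, 0.2519, 0.072], [0.4644, 0.2671, 0.072], [0.6034, 0.0495, 0.072], [0.4448, 0.0644, 0.072]] [0.53396072 0.15822595 0.072     ]
yaw [np.float64(-5.5), np.float64(-5.4)]
tin [ 0.47379347 -0.07258679  0.072     ] r [np.float64(0.05503877275023994)]
flat [ 0.56987643 -0.07827061  0.04      ] 0.08926050392709713
board [[0.631, 0.564, 0.022], [0.636, 0.312, 0.022], [0.457, 0.303, 0.022], [0.452, 0.558, 0.022]] [0.5439287  0.43434636 0.022     ]
jam [0.679 0.244 0.086]
s1 [0.689 0.155 0.105]
s2 [0.688 0.101 0.105]
egg [0.691 0.043 0.048]
```

move_arm([
  {"x": -0.465,"y": -0.409,"z": 0.06,"wz": -22.8,"hand": 1},
  {"x": -0.465,"y": -0.409,"z": 0.06,"wz": -22.8,"hand": 1},
  {"x": -0.465,"y": -0.409,"z": 0.06,"wz": -22.8,"hand": 1},
  {"x": -0.465,"y": -0.409,"z": 0.06,"wz": -22.8,"hand": 1},
  {"x": -0.465,"y": -0.409,"z": 0.06,"wz": -22.8,"hand": 1},
  {"x": -0.465,"y": -0.409,"z": 0.06,"wz": -22.8,"hand": 1},
  {"x": -0.465,"y": -0.409,"z": 0.06,"wz": -22.8,"hand": 1},
  {"x": -0.465,"y": -0.409,"z": 0.06,"wz": -22.8,"hand": 1},
])

```text
schema error: expected keys x, y, z, wx, wy, wz, hand
```

All keys are required.

move_arm([
  {"x": -0.465,"y": -0.409,"z": 0.06,"wx": 0,"wy": 0,"wz": -22.8,"hand": 1},
  {"x": -0.465,"y": -0.409,"z": 0.06,"wx": 0,"wy": 0,"wz": -22.8,"hand": 1},
  {"x": -0.465,"y": -0.409,"z": 0.06,"wx": 0,"wy": 0,"wz": -22.8,"hand": 1},
  {"x": -0.465,"y": -0.409,"z": 0.06,"wx": 0,"wy": 0,"wz": -22.8,"hand": 1},
  {"x": -0.465,"y": -0.409,"z": 0.06,"wx": 0,"wy": 0,"wz": -22.8,"hand": 1},
  {"x": -0.465,"y": -0.409,"z": 0.06,"wx": 0,"wy": 0,"wz": -22.8,"hand": 1},
  {"x": -0.465,"y": -0.409,"z": 0.06,"wx": 0,"wy": 0,"wz": -22.8,"hand": 1},
  {"x": -0.465,"y": -0.409,"z": 0.06,"wx": 0,"wy": 0,"wz": -22.8,"hand": 1},
])

```text
time: 1.15
tool_pos: [0.4165, 0.0443, 0.1795]
tool_rot: [3.141, 0.001, 3.142]
contact_force: [1.7, 1.0, -0.3]
opening: 0.0922
```

move_arm([
  {"x": -0.055,"y": -0.111,"z": 0.04,"wx": 0,"wy": 0,"wz": 0,"hand": 1},
  {"x": -0.055,"y": -0.111,"z": 0.04,"wx": 0,"wy": 0,"wz": 0,"hand": 1},
  {"x": -0.055,"y": -0.111,"z": 0.04,"wx": 0,"wy": 0,"wz": 0,"hand": 1},
  {"x": -0.055,"y": -0.111,"z": 0.04,"wx": 0,"wy": 0,"wz": 0,"hand": 1},
  {"x": -0.055,"y": -0.111,"z": 0.04,"wx": 0,"wy": 0,"wz": 0,"hand": 1},
])

```text
time: 1.78
tool_pos: [0.4706, -0.0635, 0.14]
tool_rot: [3.141, 0.0, -3.14]
contact_force: [-0.1, 0.4, -0.0]
opening: 0.0915
```

```bash
python3 - <<'E'
from h import *
a=viewer.read_camera("top")[180:320,310:450,::-1];b=viewer.read_camera("side")[220:360,240:380,::-1]
cv2.imwrite("pics/2.png",cv2.resize(np.hstack([a,b]),None,fx=2.8,fy=2.8,interpolation=cv2.INTER_CUBIC))
s=monitor.observe();print(s["tool_pos"],s["tool_rot"])
E
```

```text
[ 0.47076643 -0.06351897  0.14017807] [-3.14154239e+00  8.17154174e-04 -3.13959205e+00]
```

View pics/2.png

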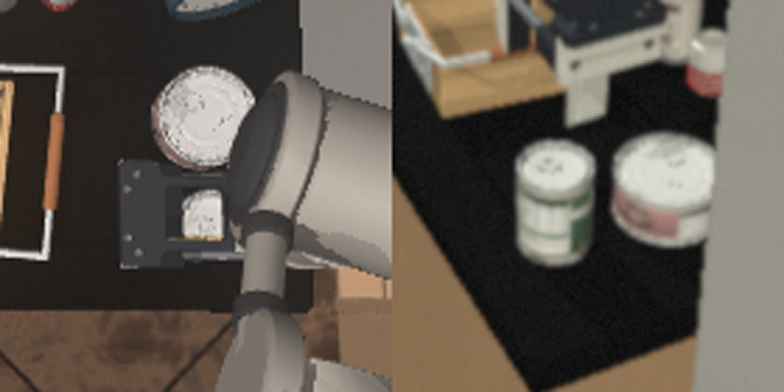

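move_arm([
  {"x": -0.003,"y": -0.009,"z": 0.03,"wx": 0,"wy": 0,"wz": 0,"hand": 1},
  {"x": -0.003,"y": -0.009,"z": 0.08,"wx": 0,"wy": 0,"wz": 0,"hand": 1},
  {"x": -0.003,"y": -0.009,"z": 0.095,"wx": 0,"wy": 0,"wz": 0,"hand": 1},
  {"x": -0.003,"y": -0.009,"z": 0.095,"wx": 0,"wy": 0,"wz": 0,"hand": 0.5},
  {"x": -0.003,"y": -0.009,"z": 0.095,"wx": 0,"wy": 0,"wz": 0,"hand": 0.5},
  {"x": -0.003,"y": -0.009,"z": 0.095,"wx": 0,"wy": 0,"wz": 0,"hand": 0.5},
  {"x": -0.003,"y": -0.009,"z": 0.095,"wx": 0,"wy": 0,"wz": 0,"hand": 0.5},
], grip_force=20)

```text
time: 2.75
tool_pos: [0.4744, -0.0736, 0.0454]
tool_rot: [-3.141, 0.002, -3.141]
contact_force: [-0.3, 1.2, 3.9]
opening: 0.0569
```

move_arm([
  {"x": 0,"y": 0,"z": -0.05,"wx": 0,"wy": 0,"wz": 0,"hand": 0.5},
  {"x": 0,"y": 0,"z": -0.11,"wx": 0,"wy": 0,"wz": 0,"hand": 0.5},
  {"x": -0.015,"y": 0.05,"z": -0.11,"wx": 0,"wy": 0,"wz": 2,"hand": 0.5},
  {"x": -0.03,"y": 0.11,"z": -0.11,"wx": 0,"wy": 0,"wz": 4,"hand": 0.5},
  {"x": -0.045,"y": 0.17,"z": -0.11,"wx": 0,"wy": 0,"wz": 5.4,"hand": 0.5},
  {"x": -0.059,"y": 0.215,"z": -0.11,"wx": 0,"wy": 0,"wz": 5.4,"hand": 0.5},
  {"x": -0.059,"y": 0.2325,"z": -0.11,"wx": 0,"wy": 0,"wz": 5.4,"hand": 0.5},
  {"x": -0.059,"y": 0.2325,"z": -0.11,"wx": 0,"wy": 0,"wz": 5.4,"hand": 0.5},
])

```text
time: 3.75
tool_pos: [0.5322, 0.1593, 0.1543]
tool_rot: [-3.141, -0.001, 3.049]
contact_force: [0.6, -1.0, -2.7]
opening: 0.0569
```

move_arm([
  {"x": 0,"y": 0,"z": 0.05,"wx": 0,"wy": 0,"wz": 0,"hand": 0.5},
  {"x": 0,"y": 0,"z": 0.085,"wx": 0,"wy": 0,"wz": 0,"hand": 0.5},
  {"x": 0,"y": 0,"z": 0.095,"wx": 0,"wy": 0,"wz": 0,"hand": 0.5},
  {"x": 0,"y": 0,"z": 0.1,"wx": 0,"wy": 0,"wz": 0,"hand": 0.5},
  {"x": 0,"y": 0,"z": 0.1,"wx": 0,"wy": 0,"wz": 0,"hand": 0.5},
])

```text
time: 4.38
tool_pos: [0.5336, 0.1585, 0.0557]
tool_rot: [3.141, 0.002, 3.047]
contact_force: [0.0, -0.2, -2.2]
opening: 0.0568
```

move_arm([
  {"x": 0,"y": 0,"z": 0.001,"wx": 0,"wy": 0,"wz": 0,"hand": 0.5},
  {"x": 0,"y": 0,"z": 0.002,"wx": 0,"wy": 0,"wz": 0,"hand": 0.5},
  {"x": 0,"y": 0,"z": 0.002,"wx": 0,"wy": 0,"wz": 0,"hand": 0.5},
])

```text
time: 4.75
tool_pos: [0.5333, 0.159, 0.0534]
tool_rot: [3.141, 0.001, 3.048]
contact_force: [-0.8, 0.1, 3.5]
opening: 0.0567
```

move_arm([
  {"x": 0,"y": 0,"z": 0,"wx": 0,"wy": 0,"wz": 0,"hand": 0.8},
  {"x": 0,"y": 0,"z": 0,"wx": 0,"wy": 0,"wz": 0,"hand": 0.8},
  {"x": 0,"y": 0,"z": -0.02,"wx": 0,"wy": 0,"wz": 0,"hand": 0.8},
  {"x": 0,"y": 0,"z": -0.08,"wx": 0,"wy": 0,"wz": 0,"hand": 0.8},
  {"x": 0,"y": 0.04,"z": -0.08,"wx": 0,"wy": 0,"wz": 0,"hand": 0.4},
  {"x": -0.001,"y": 0.09,"z": -0.08,"wx": 0,"wy": 0,"wz": 0,"hand": 0.4},
  {"x": -0.001,"y": 0.1035,"z": -0.08,"wx": 0,"wy": 0,"wz": 0,"hand": 0.4},
  {"x": -0.001,"y": 0.1035,"z": -0.08,"wx": 0,"wy": 0,"wz": 0,"hand": 0.4},
], grip_force=5)

```text
time: 5.75
tool_pos: [0.5432, 0.2621, 0.1322]
tool_rot: [-3.141, -0.001, 3.049]
contact_force: [0.1, -0.4, 0.2]
opening: 0.039
```

```bash
python3 - <<'E'
from h import *
a=viewer.read_camera("top")[150:290,215:355,::-1];b=viewer.read_camera("side")[160:300,200:340,::-1]
cv2.imwrite("pics/3.png",cv2.resize(np.hstack([a,b]),None,fx=2.8,fy=2.8,interpolation=cv2.INTER_CUBIC))
s=monitor.observe();print(s["tool_pos"],s["tool_rot"],s["opening"])
E
```

```text
[0.54340567 0.26071621 0.13230047] [-3.14081548e+00 -7.37547485e-04  3.04708238e+00] 0.03713758727386435
```

View pics/3.png

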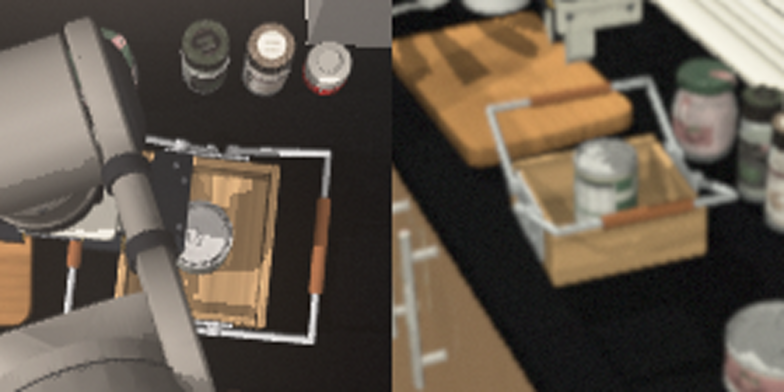

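move_arm([
  {"x": 0,"y": 0,"z": 0.04,"wx": 0,"wy": 0,"wz": 0,"hand": 0.4},
  {"x": 0,"y": 0,"z": 0.07,"wx": 0,"wy": 0,"wz": 0,"hand": 0.4},
  {"x": 0,"y": 0,"z": 0.079,"wx": 0,"wy": 0,"wz": 0,"hand": 0.4},
  {"x": 0,"y": 0,"z": 0.079,"wx": 0,"wy": 0,"wz": 0,"hand": 0.08},
  {"x": 0,"y": 0,"z": 0.079,"wx": 0,"wy": 0,"wz": 0,"hand": 0.08},
  {"x": 0,"y": 0,"z": 0.079,"wx": 0,"wy": 0,"wz": 0,"hand": 0.08},
  {"x": 0,"y": 0,"z": 0.079,"wx": 0,"wy": 0,"wz": 0,"hand": 0.08},
])

```text
time: 6.72
tool_pos: [0.544, 0.2615, 0.0542]
tool_rot: [3.142, 0.001, 3.048]
contact_force: [1.0, -2.8, -1.7]
opening: 0.0117
```

move_arm([
  {"x": 0,"y": -0.005,"z": -0.014,"wx": 0,"wy": 0,"wz": 0,"hand": 0.08},
  {"x": 0,"y": -0.0125,"z": -0.027,"wx": 0,"wy": 0,"wz": 0,"hand": 0.08},
  {"x": 0,"y": -0.022,"z": -0.038,"wx": 0,"wy": 0,"wz": 0,"hand": 0.08},
  {"x": 0,"y": -0.033,"z": -0.0475,"wx": 0,"wy": 0,"wz": 0,"hand": 0.08},
  {"x": 0,"y": -0.046,"z": -0.055,"wx": 0,"wy": 0,"wz": 0,"hand": 0.08},
  {"x": 0,"y": -0.06,"z": -0.06,"wx": 0,"wy": 0,"wz": 0,"hand": 0.08},
  {"x": 0,"y": -0.072,"z": -0.0625,"wx": 0,"wy": 0,"wz": 0,"hand": 0.08},
  {"x": 0,"y": -0.082,"z": -0.063,"wx": 0,"wy": 0,"wz": 0,"hand": 0.08},
])

```text
time: 7.72
tool_pos: [0.5364, 0.1801, 0.1174]
tool_rot: [3.139, 0.001, 3.047]
contact_force: [-1.8, 7.0, 7.4]
opening: 0.0122
```

move_arm([
  {"x": 0,"y": 0,"z": 0,"wx": 0,"wy": 0,"wz": 0,"hand": 0.08},
  {"x": 0,"y": 0,"z": 0,"wx": 0,"wy": 0,"wz": 0,"hand": 0.08},
])

```text
time: 7.98
tool_pos: [0.5363, 0.1805, 0.1171]
tool_rot: [3.141, 0.001, 3.047]
contact_force: [-0.6, 4.4, 2.6]
opening: 0.0118
```

move_arm([
  {"x": 0,"y": 0,"z": 0,"wx": 0,"wy": 0,"wz": 0,"hand": 0.26},
  {"x": 0,"y": 0,"z": 0,"wx": 0,"wy": 0,"wz": 0,"hand": 0.26},
  {"x": 0,"y": 0,"z": -0.025,"wx": 0,"wy": 0,"wz": 0,"hand": 0.26},
  {"x": 0,"y": 0,"z": -0.055,"wx": 0,"wy": 0,"wz": 0,"hand": 0.26},
  {"x": 0,"y": -0.05,"z": -0.055,"wx": 0,"wy": 0,"wz": 0,"hand": 0.4},
  {"x": 0,"y": -0.105,"z": -0.055,"wx": 0,"wy": 0,"wz": 0,"hand": 0.4},
  {"x": 0,"y": -0.1265,"z": -0.055,"wx": 0,"wy": 0,"wz": 0,"hand": 0.4},
  {"x": 0,"y": -0.1265,"z": -0.055,"wx": 0,"wy": 0,"wz": 0,"hand": 0.4},
])

```text
time: 8.98
tool_pos: [0.5238, 0.0524, 0.1716]
tool_rot: [-3.141, -0.0, 3.045]
contact_force: [0.4, 0.3, -0.6]
opening: 0.0369
```

```bash
python3 - <<'E'
from h import *
a=viewer.read_camera("top")[150:290,215:355,::-1];b=viewer.read_camera("side")[160:300,200:340,::-1]
cv2.imwrite("pics/4.png",cv2.resize(np.hstack([a,b]),None,fx=2.8,fy=2.8,interpolation=cv2.INTER_CUBIC))
s=monitor.observe();print(s["tool_pos"],s["tool_rot"],s["opening"])
E
```

```text
[0.52403065 0.0542993  0.17153233] [-3.14157188e+00 -2.05403441e-04  3.04703263e+00] 0.03671631277438174
```

View pics/4.png

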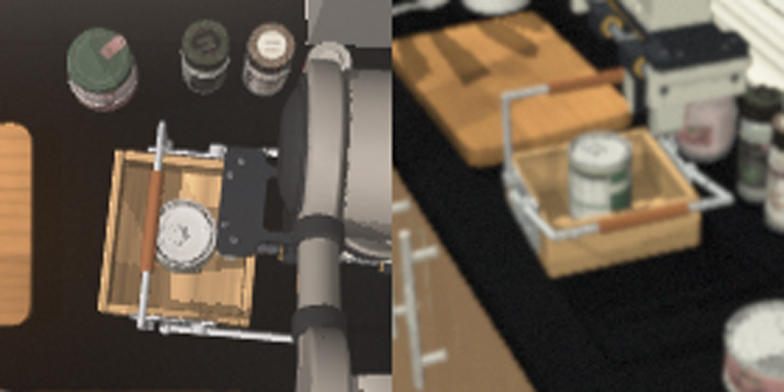

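```bash
python3 - <<'E'
from h import *
f=lambda a,b,z:ray("top",215+a/2.8-.3,150+b/2.8-.3,z).round(4)
print("TL",f(115,150,.05),"BL",f(99,312,.05),"BR",f(250,322,.05))
g=[f(154,171,.135),f(147,271,.135)];print("barA",g,(g[0]+g[1])/2)
print("hB corner",f(294,340,.072),"tin",f(186,229,.08))
g=lambda a,b,z:ray("side",200+(a-392)/2.8-.3,160+b/2.8-.3,z).round(4)
print("side: gripB",g(603,228,.072),g(690,206,.072),"near-right corner rim",g(541,240,.05),"far-right",g(697,200,.05),"bar A corner",g(506,93,.135))
E
```

```text
TL [0.6078 0.2322 0.05  ] BL [0.4681 0.2428 0.05  ] BR [0.4611 0.115  0.05  ]
barA [array([0.5753, 0.1956, 0.135 ]), array([0.496 , 0.1998, 0.135 ])] [0.53565 0.1977  0.135  ]
hB corner [0.4458 0.0798 0.072 ] tin [0.5359 0.1699 0.08  ]
side: gripB [0.4879 0.0702 0.072 ] [0.5674 0.0675 0.072 ] near-right corner rim [0.4472 0.1056 0.05  ] far-right [0.5933 0.1015 0.05  ] bar A corner [0.4611 0.2094 0.135 ]
```

The caddy slid about 13 mm in +y during the first handle operation, and handle A is upright. By both cameras, grip B is now near (0.527, 0.069). I'll correct for that and grasp it.

move_arm([
  {"x": -0.0016,"y": 0.0147,"z": 0.04,"wx": 0,"wy": 0,"wz": -1,"hand": 0.4},
  {"x": -0.0016,"y": 0.0147,"z": 0.08,"wx": 0,"wy": 0,"wz": -1,"hand": 0.4},
  {"x": -0.0016,"y": 0.0147,"z": 0.11,"wx": 0,"wy": 0,"wz": -1,"hand": 0.4},
  {"x": -0.0016,"y": 0.0147,"z": 0.118,"wx": 0,"wy": 0,"wz": -1,"hand": 0.4},
  {"x": -0.0016,"y": 0.0147,"z": 0.118,"wx": 0,"wy": 0,"wz": -1,"hand": 0.08},
  {"x": -0.0016,"y": 0.0147,"z": 0.118,"wx": 0,"wy": 0,"wz": -1,"hand": 0.08},
  {"x": -0.0016,"y": 0.0147,"z": 0.118,"wx": 0,"wy": 0,"wz": -1,"hand": 0.08},
  {"x": -0.0016,"y": 0.0147,"z": 0.118,"wx": 0,"wy": 0,"wz": -1,"hand": 0.08},
])

```text
time: 10.07
tool_pos: [0.5277, 0.0688, 0.0547]
tool_rot: [3.141, 0.002, 3.065]
contact_force: [-0.3, 0.5, 4.6]
opening: 0.0117
```

move_arm([
  {"x": 0,"y": 0.005,"z": -0.014,"wx": 0,"wy": 0,"wz": 0,"hand": 0.08},
  {"x": 0,"y": 0.0125,"z": -0.027,"wx": 0,"wy": 0,"wz": 0,"hand": 0.08},
  {"x": 0,"y": 0.022,"z": -0.038,"wx": 0,"wy": 0,"wz": 0,"hand": 0.08},
  {"x": 0,"y": 0.022,"z": -0.038,"wx": 0,"wy": 0,"wz": 0,"hand": 0.08},
])

```text
time: 10.58
tool_pos: [0.5295, 0.0905, 0.0942]
tool_rot: [-3.14, 0.003, 3.066]
contact_force: [-0.3, -6.2, 5.6]
opening: 0.0116
```

move_arm([
  {"x": 0,"y": 0.003,"z": -0.008,"wx": 0,"wy": 0,"wz": 0,"hand": 0.08},
  {"x": 0,"y": 0.01,"z": -0.013,"wx": 0,"wy": 0,"wz": 0,"hand": 0.08},
  {"x": 0,"y": 0.01,"z": -0.013,"wx": 0,"wy": 0,"wz": 0,"hand": 0.08},
])

```text
time: 10.95
tool_pos: [0.5296, 0.1009, 0.1057]
tool_rot: [-3.141, 0.001, 3.066]
contact_force: [-1.5, -4.2, 5.7]
opening: 0.0118
```

```bash
python3 - <<'E'
from h import *
a=viewer.read_camera("top")[150:290,215:355,::-1];b=viewer.read_camera("side")[160:300,200:340,::-1]
cv2.imwrite("pics/5.png",cv2.resize(np.hstack([a,b]),None,fx=2.8,fy=2.8,interpolation=cv2.INTER_CUBIC))
s=monitor.observe();print(s["tool_pos"],s["contact_force"],s["opening"])
E
```

```text
[0.52953816 0.10052878 0.10535872] [-2.45967272 -4.57252872  5.31359936] 0.011918864631046048
```

View pics/5.png

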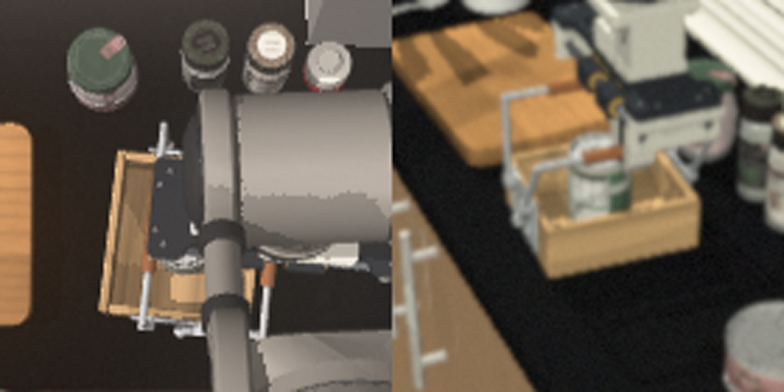

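move_arm([
  {"x": 0,"y": 0.0127,"z": -0.007,"wx": 0,"wy": 0,"wz": 0,"hand": 0.08},
  {"x": 0,"y": 0.0266,"z": -0.012,"wx": 0,"wy": 0,"wz": 0,"hand": 0.08},
  {"x": 0,"y": 0.038,"z": -0.0145,"wx": 0,"wy": 0,"wz": 0,"hand": 0.08},
  {"x": 0,"y": 0.046,"z": -0.015,"wx": 0,"wy": 0,"wz": 0,"hand": 0.08},
  {"x": 0,"y": 0.048,"z": -0.015,"wx": 0,"wy": 0,"wz": 0,"hand": 0.08},
  {"x": 0,"y": 0.048,"z": -0.015,"wx": 0,"wy": 0,"wz": 0,"hand": 0.08},
])

```text
time: 11.8
tool_pos: [0.5335, 0.149, 0.1197]
tool_rot: [3.141, 0.001, 3.065]
contact_force: [3.4, 1.6, 0.9]
opening: 0.0117
```

move_arm([
  {"x": 0,"y": 0,"z": 0,"wx": 0,"wy": 0,"wz": 0,"hand": 0.22},
  {"x": 0,"y": 0,"z": 0,"wx": 0,"wy": 0,"wz": 0,"hand": 0.22},
  {"x": 0,"y": 0,"z": -0.02,"wx": 0,"wy": 0,"wz": 0,"hand": 0.22},
  {"x": 0,"y": 0,"z": -0.06,"wx": 0,"wy": 0,"wz": 0,"hand": 0.22},
  {"x": 0,"y": -0.05,"z": -0.08,"wx": 0,"wy": 0,"wz": 0,"hand": 0.8},
  {"x": 0,"y": -0.11,"z": -0.08,"wx": 0,"wy": 0,"wz": 0,"hand": 1},
  {"x": 0,"y": -0.16,"z": -0.08,"wx": 0,"wy": 0,"wz": 0,"hand": 1},
  {"x": 0,"y": -0.16,"z": -0.08,"wx": 0,"wy": 0,"wz": 0,"hand": 1},
])

```text
time: 12.8
tool_pos: [0.52, -0.0141, 0.1993]
tool_rot: [-3.141, -0.001, 3.06]
contact_force: [0.6, 0.6, 0.2]
opening: 0.0557
```

```bash
python3 - <<'E'
from h import *
a=viewer.read_camera("top")[150:290,215:355,::-1];b=viewer.read_camera("side")[160:300,200:340,::-1]
cv2.imwrite("pics/6.png",cv2.resize(np.hstack([a,b]),None,fx=2.8,fy=2.8,interpolation=cv2.INTER_CUBIC))
s=monitor.observe();print(s["tool_pos"],s["tool_rot"],s["contact_force"],s["opening"])
E
```

```text
[ 0.52037994 -0.01120465  0.19933415] [ 3.14094934e+00 -1.19198158e-03  3.06329734e+00] [ 0.71885857  0.79013402 -0.062315  ] 0.06333617905589271
```

View pics/6.png

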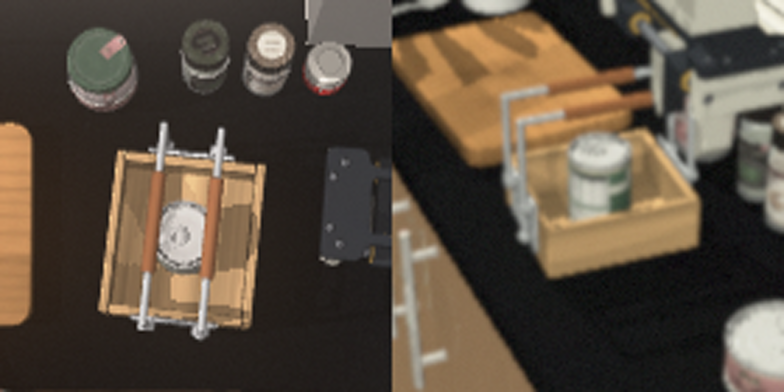

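Both handles are upright (bars at crop x≈152 and 212), the tin is standing, and the jars haven't moved.

```bash
python3 - <<'E'
from h import *
f=lambda a,b,z:ray("top",215+a/2.8-.3,150+b/2.8-.3,z)
A=[f(156,171,.135),f(148,271,.135)];B=[f(217,178,.135),f(207,278,.135)]
for q in(A,B):
  k=q[0]-q[1];print((q[0]+q[1])/2,np.linalg.norm(k),np.degrees(np.arctan2(k[1],k[0])))
print("ctr",np.mean(A+B,0))
C=[f(*p,.05) for p in[(115,150),(266,165),(250,325),(99,312)]];print(np.round(C,4),np.mean(C,0))
for k in(C[0]-C[3],C[1]-C[2]):print(np.degrees(np.arctan2(k[1],k[0])))
E
```

```text
[0.53564656 0.19650893 0.135     ] 0.07951616686947963 -3.6537176341504614
[0.53059451 0.14920623 0.135     ] 0.07954030760154158 -5.287574140049158
ctr [0.53312054 0.17285758 0.135     ]
[[0.6078 0.2322 0.05  ]
 [0.5959 0.1014 0.05  ]
 [0.4586 0.115  0.05  ]
 [0.4681 0.2428 0.05  ]] [0.53259601 0.1728729  0.05      ]
-4.34871291651677
-5.682440945268491
```

move_arm([
  {"x": 0,"y": 0.06,"z": 0,"wx": 0,"wy": 0,"wz": 0.4,"hand": 1},
  {"x": 0.001,"y": 0.12,"z": 0,"wx": 0,"wy": 0,"wz": 0.4,"hand": 1},
  {"x": 0.0016,"y": 0.17,"z": 0,"wx": 0,"wy": 0,"wz": 0.4,"hand": 1},
  {"x": 0.0016,"y": 0.1846,"z": 0,"wx": 0,"wy": 0,"wz": 0.4,"hand": 1},
  {"x": 0.0016,"y": 0.1846,"z": 0,"wx": 0,"wy": 0,"wz": 0.4,"hand": 1},
  {"x": 0.0016,"y": 0.1846,"z": 0.03,"wx": 0,"wy": 0,"wz": 0.4,"hand": 1},
  {"x": 0.0016,"y": 0.1846,"z": 0.07,"wx": 0,"wy": 0,"wz": 0.4,"hand": 1},
  {"x": 0.0016,"y": 0.1846,"z": 0.083,"wx": 0,"wy": 0,"wz": 0.4,"hand": 1},
])

```text
time: 13.9
tool_pos: [0.532, 0.1716, 0.1146]
tool_rot: [-3.14, -0.004, 3.057]
contact_force: [0.4, 0.4, 0.4]
opening: 0.0921
```

move_arm([
  {"x": 0,"y": 0,"z": 0,"wx": 0,"wy": 0,"wz": 0,"hand": 0.5},
  {"x": 0,"y": 0,"z": 0,"wx": 0,"wy": 0,"wz": 0,"hand": 0.5},
  {"x": 0,"y": 0,"z": 0,"wx": 0,"wy": 0,"wz": 0,"hand": 0.5},
  {"x": 0,"y": 0,"z": 0,"wx": 0,"wy": 0,"wz": 0,"hand": 0.5},
], grip_force=30)

```text
time: 14.4
tool_pos: [0.5338, 0.1728, 0.1175]
tool_rot: [-3.141, 0.002, 3.058]
contact_force: [-0.1, -4.3, 1.6]
opening: 0.0568
```

move_arm([
  {"x": 0,"y": 0,"z": -0.005,"wx": 0,"wy": 0,"wz": 0,"hand": 0.5},
  {"x": 0,"y": 0,"z": -0.015,"wx": 0,"wy": 0,"wz": 0,"hand": 0.5},
  {"x": 0,"y": 0,"z": -0.03,"wx": 0,"wy": 0,"wz": 0,"hand": 0.5},
  {"x": 0,"y": 0,"z": -0.05,"wx": 0,"wy": 0,"wz": 0,"hand": 0.5},
  {"x": 0,"y": 0,"z": -0.06,"wx": 0,"wy": 0,"wz": 0,"hand": 0.5},
  {"x": 0,"y": 0,"z": -0.06,"wx": 0,"wy": 0,"wz": 0,"hand": 0.5},
])

```text
time: 15.15
tool_pos: [0.5338, 0.1732, 0.1776]
tool_rot: [3.141, 0.002, 3.058]
contact_force: [0.3, -0.0, -7.8]
opening: 0.0558
```

```bash
python3 - <<'E'
from h import *
a=viewer.read_camera("top")[130:310,110:370,::-1];b=viewer.read_camera("side")[120:300,170:350,::-1]
cv2.imwrite("pics/7.png",cv2.resize(np.hstack([a,b]),None,fx=1.8,fy=1.8,interpolation=cv2.INTER_CUBIC))
s=monitor.observe();print(s["tool_pos"],s["tool_rot"],s["contact_force"],s["torque"],s["opening"])
E
```

```text
[0.5329755  0.17304992 0.17613451] [-3.14143724e+00 -9.92067461e-04  3.05795638e+00] [-0.83663171  0.30890672 -8.87149524] [0.01394946 0.04484659 0.00360163] 0.056007331336633624
```

View pics/7.png

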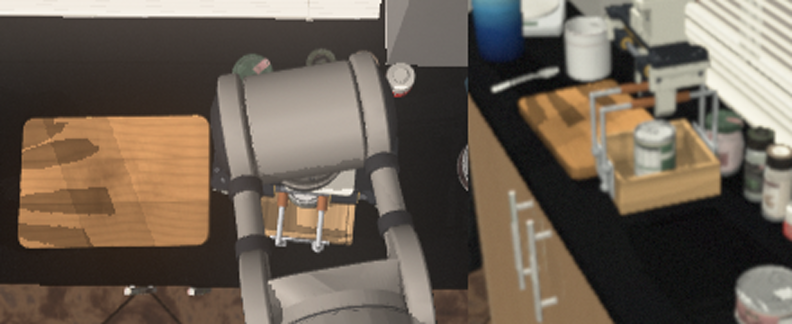

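move_arm([
  {"x": 0.001,"y": 0.015,"z": 0,"wx": 0,"wy": 0,"wz": 0,"hand": 0.5},
  {"x": 0.003,"y": 0.05,"z": 0,"wx": 0,"wy": 0,"wz": -1,"hand": 0.5},
  {"x": 0.005,"y": 0.09,"z": 0,"wx": 0,"wy": 0,"wz": -2.5,"hand": 0.5},
  {"x": 0.007,"y": 0.13,"z": 0,"wx": 0,"wy": 0,"wz": -4,"hand": 0.5},
  {"x": 0.009,"y": 0.17,"z": 0,"wx": 0,"wy": 0,"wz": -5.5,"hand": 0.5},
  {"x": 0.011,"y": 0.21,"z": 0,"wx": 0,"wy": 0,"wz": -6.5,"hand": 0.5},
  {"x": 0.0125,"y": 0.24,"z": 0,"wx": 0,"wy": 0,"wz": -6.5,"hand": 0.5},
  {"x": 0.013,"y": 0.252,"z": 0,"wx": 0,"wy": 0,"wz": -6.5,"hand": 0.5},
])

```text
time: 16.25
tool_pos: [0.5402, 0.4279, 0.1751]
tool_rot: [-3.141, -0.002, -3.109]
contact_force: [0.3, -0.9, -6.8]
opening: 0.056
```

move_arm([
  {"x": 0,"y": 0,"z": 0.005,"wx": 0,"wy": 0,"wz": 0,"hand": 0.5},
  {"x": 0,"y": 0,"z": 0.015,"wx": 0,"wy": 0,"wz": 0,"hand": 0.5},
  {"x": 0,"y": 0,"z": 0.025,"wx": 0,"wy": 0,"wz": 0,"hand": 0.5},
  {"x": 0,"y": 0,"z": 0.031,"wx": 0,"wy": 0,"wz": 0,"hand": 0.5},
  {"x": 0,"y": 0,"z": 0.034,"wx": 0,"wy": 0,"wz": 0,"hand": 0.5},
  {"x": 0,"y": 0,"z": 0.034,"wx": 0,"wy": 0,"wz": 0,"hand": 0.5},
])

```text
time: 17.0
tool_pos: [0.5416, 0.4252, 0.1426]
tool_rot: [3.142, 0.0, -3.112]
contact_force: [-0.9, 0.1, -7.5]
opening: 0.0561
```

move_arm([
  {"x": 0,"y": 0,"z": 0.0015,"wx": 0,"wy": 0,"wz": 0,"hand": 0.5},
  {"x": 0,"y": 0,"z": 0.0025,"wx": 0,"wy": 0,"wz": 0,"hand": 0.5},
  {"x": 0,"y": 0,"z": 0.0032,"wx": 0,"wy": 0,"wz": 0,"hand": 0.5},
  {"x": 0,"y": 0,"z": 0.0032,"wx": 0,"wy": 0,"wz": 0,"hand": 0.5},
])

```text
time: 17.5
tool_pos: [0.5415, 0.4253, 0.1398]
tool_rot: [3.141, 0.0, -3.112]
contact_force: [-0.4, -1.1, -5.8]
opening: 0.056
```

move_arm([
  {"x": 0,"y": 0,"z": 0.001,"wx": 0,"wy": 0,"wz": 0,"hand": 0.5},
  {"x": 0,"y": 0,"z": 0.0015,"wx": 0,"wy": 0,"wz": 0,"hand": 0.5},
  {"x": 0,"y": 0,"z": 0.0015,"wx": 0,"wy": 0,"wz": 0,"hand": 0.5},
])

```text
time: 17.88
tool_pos: [0.5415, 0.4253, 0.1396]
tool_rot: [3.141, 0.001, -3.112]
contact_force: [-5.0, -2.9, 3.4]
opening: 0.0559
```

Force has reversed, so the caddy is resting on the board. Next: open, rise and clear away.

move_arm([
  {"x": 0,"y": 0,"z": 0,"wx": 0,"wy": 0,"wz": 0,"hand": 0.95},
  {"x": 0,"y": 0,"z": 0,"wx": 0,"wy": 0,"wz": 0,"hand": 0.95},
  {"x": 0,"y": 0,"z": 0,"wx": 0,"wy": 0,"wz": 0,"hand": 0.95},
  {"x": 0,"y": 0,"z": -0.02,"wx": 0,"wy": 0,"wz": 0,"hand": 0.95},
  {"x": 0,"y": 0,"z": -0.07,"wx": 0,"wy": 0,"wz": 0,"hand": 0.95},
  {"x": 0,"y": 0,"z": -0.1,"wx": 0,"wy": 0,"wz": 0,"hand": 0.95},
  {"x": 0.05,"y": -0.04,"z": -0.1,"wx": 0,"wy": 0,"wz": 0,"hand": 0.95},
  {"x": 0.09,"y": -0.09,"z": -0.1,"wx": 0,"wy": 0,"wz": 0,"hand": 0.95},
])

```text
time: 18.88
tool_pos: [0.4552, 0.3347, 0.2378]
tool_rot: [3.141, 0.001, -3.11]
contact_force: [0.6, -0.5, 0.0]
opening: 0.0871
```

move_arm([
  {"x": 0.02,"y": -0.055,"z": 0,"wx": 0,"wy": 0,"wz": 0,"hand": 0.95},
  {"x": 0.04,"y": -0.11,"z": 0,"wx": 0,"wy": 0,"wz": 0,"hand": 0.95},
  {"x": 0.05,"y": -0.16,"z": 0,"wx": 0,"wy": 0,"wz": 0,"hand": 0.95},
  {"x": 0.05,"y": -0.2,"z": 0,"wx": 0,"wy": 0,"wz": 0,"hand": 0.95},
  {"x": 0.05,"y": -0.2,"z": 0,"wx": 0,"wy": 0,"wz": 0,"hand": 0.95},
])

```text
time: 19.5
tool_pos: [0.4124, 0.1317, 0.2385]
tool_rot: [-3.141, 0.002, -3.115]
contact_force: [-0.1, 1.2, -0.6]
opening: 0.0873
```

```bash
python3 - <<'E'
from h import *
a=viewer.read_camera("top")[140:300,110:410,::-1];b=viewer.read_camera("side")[100:320,160:370,::-1]
cv2.imwrite("pics/8a.png",cv2.resize(a,None,fx=2.6,fy=2.6,interpolation=cv2.INTER_CUBIC))
cv2.imwrite("pics/8b.png",cv2.resize(b,None,fx=2.6,fy=2.6,interpolation=cv2.INTER_CUBIC))
s=monitor.observe();print(s["time"],s["tool_pos"],s["contact_force"])
E
```

```text
19.6 [0.4124249  0.13372603 0.23825321] [ 0.55292863 -0.54904141 -0.36739142]
```

View pics/8a.png

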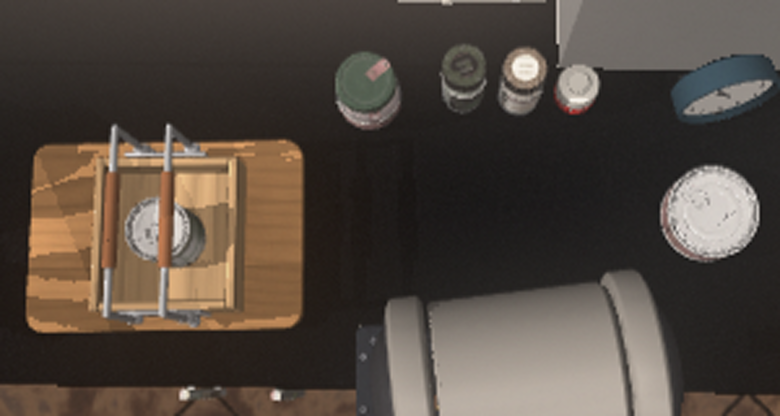

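View pics/8b.png

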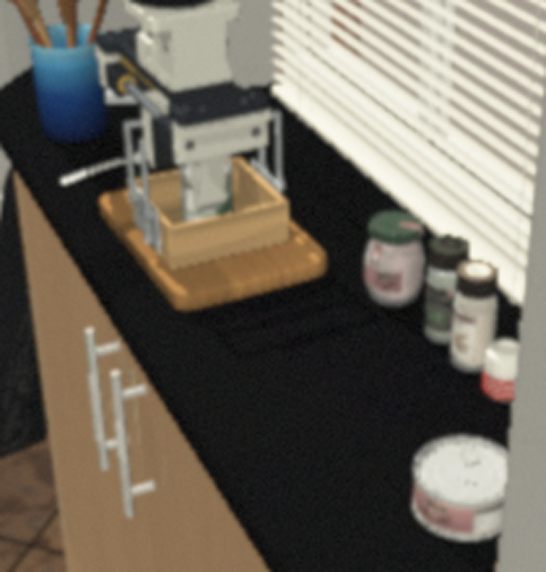

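```bash
python3 - <<'E'
from h import *
f=lambda a,b,z:ray("top",110+a/2.6-.3,140+b/2.6-.3,z)
C=[f(*p,.072) for p in[(96,157),(241,159),(238,310),(92,312)]];c=np.mean(C,0)
A=f(111,220,.157);B=f(166,219,.157)
print(np.round(C,3).tolist(),c,A,B,"offsets",A[1]-c[1],B[1]-c[1],"tin",f(158,229,.102))
E
```

```text
[[0.609, 0.491, 0.072], [0.608, 0.358, 0.072], [0.471, 0.355, 0.072], [0.468, 0.485, 0.072]] [0.53886844 0.42225241 0.072     ] [0.53931628 0.44790603 0.157     ] [0.54062926 0.40221153 0.157     ] offsets 0.025653629351282348 -0.02004087597930526 tin [0.53915279 0.42264147 0.102     ]
```

```bash
python3 -c "
from cell import robot
print(robot.hand_in())"
```

```text
the job is handed in; nothing more can be done
None
```

The caddy is on the chopping board with the tall tin standing in its middle and both handles up. I handed the job in at about 19.6 s of the 61 s allowed.

I worked in the order asked: tin into the caddy, handle_a up, handle_b up, then both grips in one grasp. I lifted it level, with about 8 N on the wrist, and set it down.

**Final checks from the cameras**
- **Caddy:** its centre is at about (0.539, 0.422), wholly on the board.
- **Handles:** the grips measure 45.7 mm apart against 46 mm expected. They sit +26 and -20 mm from the caddy's middle line against ±23 mm, which is within my measuring error. The handle angles can't be read directly, so "clicked home" rests on these pictures.
- **Tin:** upright, within about 1 mm of the caddy's centre.
- **Flat tin, jars and egg cup:** standing where they were, to within about 1 pixel (roughly 2 mm) where I measured (flat tin and jam jar), and by eye for the rest.
- **Robot:** clear of everything.

**One thing went off plan:** the caddy slid about 13 mm along the worktop while I was raising handle_a. I don't know exactly why. I re-measured before raising handle_b, and the slide touched nothing else.

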